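Empty the star-wheel feeder into its catch pan

ROBOT

A 7-joint arm with a two-finger parallel gripper is mounted at the origin on a cart in front of the work surface, level with it; the furniture and walls round the work are solid. World frame = base frame: x ahead of the robot, y to its left, z up, the work surface at z = 0. Lengths are in m, angles in rad, forces in N, time in s.
With the tool pointing down it reaches from about 0.4 to 0.85 m from the base axis. Payload 10.4 kg.
Tool frame: the origin (TCP) lies at the very end of the fingers, on their centre line; the grasp point (between the pads) lies 19 mm behind it; z points along the fingers, y is the line along which they close (so a half turn about z gives the same grasp; the last joint's range is limited). The gripper opens to 87 mm and grips with 3 to 60 N. Pads are 19 mm wide; open, the fingers measure 117 mm over their backs; the gripper's body (75 mm by 190 mm) begins 51 mm behind the grasp point.
Start: joints at [-1.132, 0.332, -0.065, 1.46, 0.022, 1.35, -0.088], TCP at [0.278, 0.56, 0.223] pointing down, gripper open.
Joint ranges: [-2.6, 2.6], [-0.5, 2.12], [-1.47, 1.34], [0.16, 2.42], [-1.27, 4.41], [0.06, 2.06], [-2.6, 2.6]. Speed limits (rad/s): [2.22, 2.22, 2.79, 2.79, 3.14, 3.14, 3.14].

INTERFACE

Orientations are given as a unit quaternion [x, y, z, w].
In Python, from bench import read_state, cams, workorder gives the robot as it stands.
- The arm moves only by the shell command python3 -m crank 'ROWS' [FORCE]. ROWS is text: rows parted by semicolons, each of 5 numbers parted by spaces: the shift along the tool's x, y, z scaled (see below), then the turn about the tool's z scaled (see below), then the opening, from -1 (shut) to 1 (fully open). In form: dx dy dz yaw jaw; .... A call has 1 to 10 rows; each row shifts and turns the commanded pose from where the row before left it, along the tool's axes as they then stand; what a row does not reach is not made up. The controller multiplies each number of a shift by 200 mm and each number of a turn by 90 degrees. A row lasts 1/10 s, in which the tool goes at most 50 mm and 8.59 degrees, less where a joint would pass 70% of its speed; a pose out of reach is approached as far as the arm can. A call with a number of a shift or a turn outside -1 to 1 is refused whole. A call with a gripper value outside its range is refused whole. The fingers move at their own pace and stop on an object; FORCE is the grip in N (left out, the last holds). Time passes only in rows, so rows that do not move let the fingers close. It gives the time, the measured TCP pose, the force, the opening and the grip force at its end, in the units of the state.
- read_state(): the state, without advancing time (a new reading comes with each control period).
- cams.camera(name): name is "scene" or "side" or "wrist"; returns a dict with "img" (400x640x3 uint8, blue, green, red), "K" (3x3 intrinsics, pixels), "xyz" and "attitude" of the camera in the world; the wrist camera has in their place "mount" (4x4, takes a point from camera to tool coordinates, whose origin is the TCP and whose axes are the flange's). Camera axes: x right, y down, z forward; pixel columns grow to the right and rows downward; lengths in m; the calibration is good to about 2 mm. A picture is of the moment at which its call begins: read the wrist's pose just before it. There is no depth.
- workorder.close_job(): hands the job in; it is judged then, once.
The state is a dict: "time": time; "joint_positions": joint angles; "joint_vel": joint speeds; "joint_torque": joint torques, N m; "ee_pos": TCP position; "eef_rot": TCP orientation; "ft_force": force on the tool from outside, world axes, zero at the start; "torque": the same for the moment, N m; "width": finger opening in m; "grip_force": force on a finger pad.
Only numpy, scipy, OpenCV 4.12 (cv2) and the standard library are available. Lean on these libraries where they do the work, as an engineer would, in place of code of your own. Each camera call takes 0.05 s, during which the arm holds its last target. There are 200 camera calls.

TASK

Empty the hand-cranked feeder: push its steel pan into the bay underneath until it meets the stop, slide the red-tabbed outlet gate fully open, and turn the crank two full turns so that the star wheel sweeps all five briquettes through the outlet into the pan, the crank ending where it was parked. Then slide the gate fully shut and pull the pan right out of the bay with the five briquettes in it, leaving it upright on the bench. Leave the two vials and the white timer beside it where they stand.

Things in the scene. Friction and masses are not known exactly. Their poses are not given: they have to be found in the camera images.
- feeder: Fixed white stand under an aluminium deck 176 x 176 mm (top at z 66 mm); on it a clear drum (79 mm outer radius, top 98 mm) with a blue six-vane star wheel, a bridge along x (top 112 mm) and a grey gearbox (top 128 mm) with the crank on top. Origin: underside centre, on the vertical axis of wheel and crank. Front: its own -y, with outlet, gate tab and, below the deck, the pan bay.
- outlet (a point): Centre of the outlet, a 43 x 49 mm hole in the deck, 49 mm in front (-y) of the crank's axis, 66 mm above the bench. The gate below the deck closes it.
- pan_stop (a point): Middle of the face of the rubber stop at the back of the pan bay, 10 mm above the bench, looking to the feeder's -y. In front of it two feet 14 mm high guide the pan, 106 mm apart, to 87 mm in front of the crank's axis, then flare out to 116 mm. Headroom over the bench in the bay: 44 mm.
- crank (a joint): Angle of the crank about the vertical axis through the feeder's origin, rad, growing anticlockwise seen from above; 0 as parked, with the knob towards the feeder's +y. It turns freely either way with no end stop for five turns and stays where it is left; two turns (4 pi, either way) make one turn of the star wheel.
- crank_grip (a point): Middle of the black crank knob, 55 mm from the crank's axis and 161 mm above the bench. The knob is an upright round handle, 21 to 24 mm thick, from 139 to 180 mm above the bench, that spins freely on its pin; the 15 mm wide steel crank arm lies below it (top at 138 mm).
- gate (a joint): Travel of the steel outlet gate below the deck, m: 0 shut, 0.052 fully open; opens towards the feeder's +x; about 1.5 N to move; stays where it is left.
- gate_tab (a point): Point on the gate's upright red tab (12 mm along x, 8 mm along y, top 90 mm above the bench, from 56 mm up), 79 mm above the bench, 104 mm in front of the crank's axis. The tab moves with the gate and stands clear of the deck's front edge by 12 mm.
- pan: Loose open steel pan, 100 x 100 x 42 mm, wall 2.5 mm, 0.25 kg, origin at the centre of its underside. Its front is its own -y. Pushed against the stop its origin lies at x = 0, y = -51 mm of the feeder.
- pan_grip (a point): Point on the pan's grip blade, a black upright blade (10 mm thick along the pan's x, 28 mm long along y, from 6 to 64 mm above the bench) 76 mm in front of the pan's origin (pan's -y) and 50 mm above the bench.
- briquette_1: Brown pressed briquette, a rounded oblong lump 29 mm long and 23 mm thick, 16 g; origin at its centre, x along its length. At the start it lies in a pocket of the star wheel on the deck; the pocket over the outlet is empty.
- briquette_2: Brown pressed briquette, a rounded oblong lump 29 mm long and 23 mm thick, 16 g; origin at its centre, x along its length. At the start it lies in a pocket of the star wheel on the deck; the pocket over the outlet is empty.
- briquette_3: Brown pressed briquette, a rounded oblong lump 29 mm long and 23 mm thick, 16 g; origin at its centre, x along its length. At the start it lies in a pocket of the star wheel on the deck; the pocket over the outlet is empty.
- briquette_4: Brown pressed briquette, a rounded oblong lump 29 mm long and 23 mm thick, 16 g; origin at its centre, x along its length. At the start it lies in a pocket of the star wheel on the deck; the pocket over the outlet is empty.
- briquette_5: Brown pressed briquette, a rounded oblong lump 29 mm long and 23 mm thick, 16 g; origin at its centre, x along its length. At the start it lies in a pocket of the star wheel on the deck; the pocket over the outlet is empty.
- vial_red: Upright sample vial with red cap, 32 mm across, 72 mm high, origin at its foot's centre. To be left alone.
- vial_green: Upright sample vial with green cap, 32 mm across, 72 mm high, origin at its foot's centre. To be left alone.
- timer: White laboratory timer lying flat, 70 x 64 x 18 mm, origin at the centre of its underside. To be left alone.
Not all that is in view belongs to the job. Leave any purple look-alike of the briquette_4 alone.

How it is judged:
On the way, in this order (a step that is already met when the one before it is completed fails the run):
1. the pan is in the bay against its stop (within about 9 mm), the gate still shut (y of pan in the frame of feeder above -0.06 m and x of pan in the frame of feeder between -0.008 and 0.008 m and value of joint gate below 0.005 m), for 0.2 s.
2. the gate is open (at least 45 of 52 mm) (y of pan in the frame of feeder above -0.06 m and x of pan in the frame of feeder between -0.008 and 0.008 m and value of joint gate above 0.045 m), for 0.2 s.
3. the crank has made two full turns (within 0.6 rad) and all five briquettes lie in the pan (y of pan in the frame of feeder above -0.06 m and x of pan in the frame of feeder between -0.008 and 0.008 m and (value of joint crank between 11.9664 and 13.1664 rad or value of joint crank between -13.1664 and -11.9664 rad) and x of briquette_1 in the frame of pan between -0.05 and 0.05 m and y of briquette_1 in the frame of pan between -0.05 and 0.05 m and z of briquette_1 in the frame of pan between -0.01 and 0.045 m and x of briquette_2 in the frame of pan between -0.05 and 0.05 m and y of briquette_2 in the frame of pan between -0.05 and 0.05 m and z of briquette_2 in the frame of pan between -0.01 and 0.045 m and x of briquette_3 in the frame of pan between -0.05 and 0.05 m and y of briquette_3 in the frame of pan between -0.05 and 0.05 m and z of briquette_3 in the frame of pan between -0.01 and 0.045 m and x of briquette_4 in the frame of pan between -0.05 and 0.05 m and y of briquette_4 in the frame of pan between -0.05 and 0.05 m and z of briquette_4 in the frame of pan between -0.01 and 0.045 m and x of briquette_5 in the frame of pan between -0.05 and 0.05 m and y of briquette_5 in the frame of pan between -0.05 and 0.05 m and z of briquette_5 in the frame of pan between -0.01 and 0.045 m), for 0.2 s.
4. the gate is shut again (within 5 mm) (value of joint gate below 0.005 m), for 0.2 s.
At the end, for the whole second after the job is handed in: The crank stands two full turns from its start (within 0.6 rad), the gate is shut within 5 mm, and the pan stands at rest flat on the bench, its origin at least 145 mm in front of the crank's axis (clear of the deck), with all five briquettes at rest inside it ((value of joint crank between 11.9664 and 13.1664 rad or value of joint crank between -13.1664 and -11.9664 rad) and value of joint gate below 0.005 m and y of pan in the frame of feeder below -0.145 m and height (world z) of pan below 0.008 m and angle between pan's own z axis and vertical below 0.06 rad and linear speed of pan below 0.02 m/s and x of briquette_1 in the frame of pan between -0.05 and 0.05 m and y of briquette_1 in the frame of pan between -0.05 and 0.05 m and z of briquette_1 in the frame of pan between -0.01 and 0.045 m and x of briquette_2 in the frame of pan between -0.05 and 0.05 m and y of briquette_2 in the frame of pan between -0.05 and 0.05 m and z of briquette_2 in the frame of pan between -0.01 and 0.045 m and x of briquette_3 in the frame of pan between -0.05 and 0.05 m and y of briquette_3 in the frame of pan between -0.05 and 0.05 m and z of briquette_3 in the frame of pan between -0.01 and 0.045 m and x of briquette_4 in the frame of pan between -0.05 and 0.05 m and y of briquette_4 in the frame of pan between -0.05 and 0.05 m and z of briquette_4 in the frame of pan between -0.01 and 0.045 m and x of briquette_5 in the frame of pan between -0.05 and 0.05 m and y of briquette_5 in the frame of pan between -0.05 and 0.05 m and z of briquette_5 in the frame of pan between -0.01 and 0.045 m and linear speed of each of briquette_1, briquette_2, briquette_3, briquette_4, briquette_5 below 0.05 m/s); the robot touches nothing.
It fails at once if the vial red is moved by more than 25 mm or tipped over (distance of vial_red from where it was at the start of the episode above 0.025 m or angle between vial_red's own z axis and vertical above 0.5 rad).
It fails at once if the vial green is moved by more than 25 mm or tipped over (distance of vial_green from where it was at the start of the episode above 0.025 m or angle between vial_green's own z axis and vertical above 0.5 rad).
It fails at once if the timer is moved by more than 25 mm or tipped over (distance of timer from where it was at the start of the episode above 0.025 m or angle between timer's own z axis and vertical above 0.5 rad).
It also fails if it takes over 72 s, if anything falls off the work surface, if the arm or the gripper's body presses on something with over 40 N, if the wrist force passes 120 N, or if a joint passes its speed limit or range.

## Working session

There is one attempt and no reset: what is moved stays moved. The work goes in short steps, Python scripts to look and compute and a shell command to move; the robot and the scene stay as the last step left them, time stands still between calls to the robot, and variables do not carry over. Pictures are saved under pics/ and viewed, at most 10 in all, crops included, and the job is handed in when it is done.

```bash
ls; mkdir -p pics; python3 - <<'E'
from bench import read_state,cams
import cv2,numpy as np
s=read_state(); print(s['time'],s['ee_pos'],s['eef_rot'],s['width'])
for n in ('scene','side'):
    c=cams.camera(n); cv2.imwrite(f'pics/{n}0.png',c['img']); print(n,c['K'],c['xyz'],c['attitude'])
print(cams.camera('wrist')['mount'])
E
```

```text
pics
0.0 [0.27828028 0.55917554 0.2217412 ] [ 2.28832727e-01  9.73465489e-01 -7.10993700e-04 -1.40420612e-04] 0.08712289062684997
scene [[415.31839117   0.         322.92437837]
 [  0.         415.31839117 201.59417709]
 [  0.           0.           1.        ]] [0.00215579 0.12627792 0.87392541] [-0.50032326  0.79559339 -0.28750343  0.18452529]
side [[479.6882621    0.         330.78583027]
 [  0.         479.6882621  196.93062394]
 [  0.           0.           1.        ]] [0.28988776 0.45347389 0.65318019] [-0.17184396  0.89053782 -0.41371142  0.07908792]
[[-4.72879869e-04 -9.65279174e-01 -2.61220009e-01  7.08324594e-02]
 [ 9.99999721e-01 -3.05408815e-04 -6.81704932e-04 -3.03279288e-04]
 [ 5.78256680e-04 -2.61220259e-01  9.65279049e-01 -1.61802554e-01]
 [ 0.00000000e+00  0.00000000e+00  0.00000000e+00  1.00000000e+00]]
```

View pics/scene0.png

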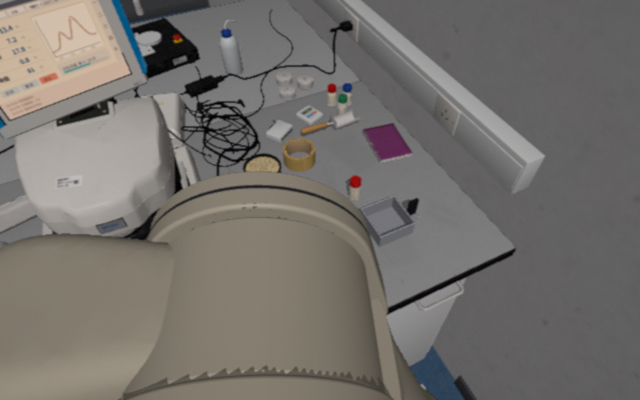

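View pics/side0.png

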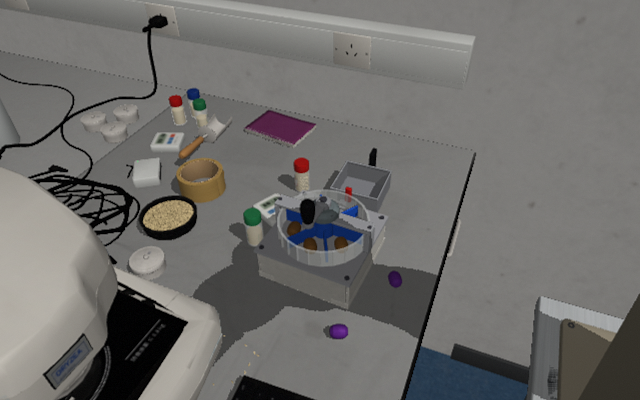

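```bash
cat > h.py <<'E'
import cv2,numpy as np
from bench import read_state,cams
from scipy.spatial.transform import Rotation as R
def ray(c,uv):
    d=np.linalg.inv(c['K'])@[uv[0],uv[1],1]
    return np.array(c['xyz']),R.from_quat(c['attitude']).as_matrix()@d
def at(c,uv,z):
    o,d=ray(c,uv); return o+d*(z-o[2])/d[2]
def proj(c,P):
    q=(np.array(P)-c['xyz'])@R.from_quat(c['attitude']).as_matrix()
    q=q@np.array(c['K']).T; return q[...,:2]/q[...,2:]
def wrist():
    s=read_state(); c=cams.camera('wrist'); M=np.array(c['mount'])
    T=np.eye(4);T[:3,:3]=R.from_quat(s['eef_rot']).as_matrix();T[:3,3]=s['ee_pos']
    W=T@M; c['xyz']=W[:3,3]; c['attitude']=R.from_matrix(W[:3,:3]).as_quat(); return c
def crop(img,x0,y0,x1,y1,k,name): cv2.imwrite(name,cv2.resize(img[y0:y1,x0:x1],None,fx=k,fy=k,interpolation=cv2.INTER_CUBIC))
E
python3 - <<'E'
from h import *
i=cv2.imread('pics/side0.png'); crop(i,235,140,425,310,4,'pics/s1.png')
E
```

```text
(no output)
```

View pics/s1.png

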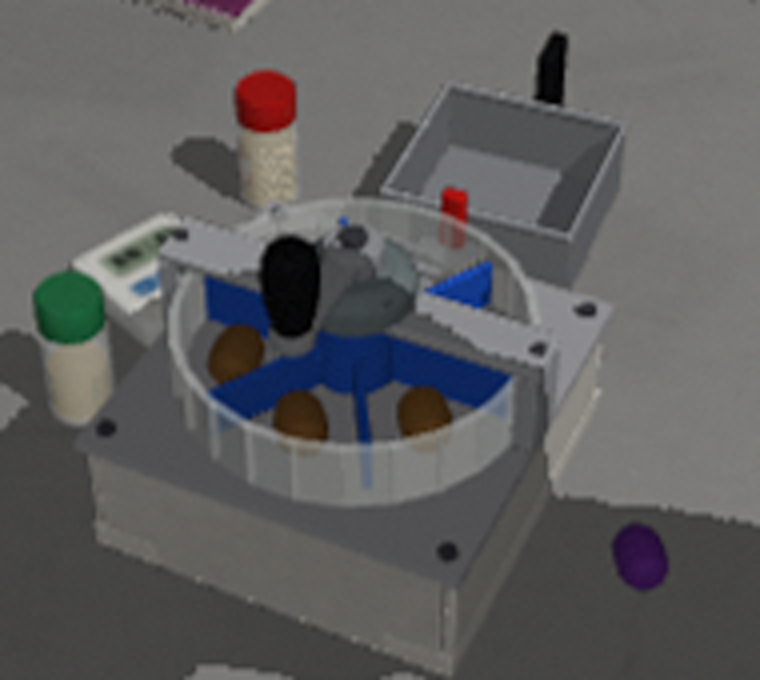

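```bash
python3 - <<'E'
from h import *
from scipy.optimize import least_squares
c=cams.camera('side')
f=lambda p:(p[0]/4+235,p[1]/4+140)
D=[at(c,f(p),.066) for p in [(80,440),(450,583),(612,303)]]
print(np.round(D,3),[np.linalg.norm(D[1]-D[0]),np.linalg.norm(D[2]-D[1])],'ctr',(D[0]+D[2])/2)
P=[at(c,f(p),.042) for p in [(450,85),(624,127),(570,238),(385,190)]]
print(np.round(P,3),[np.linalg.norm(P[i]-P[i-1]) for i in range(4)],'ctr',np.mean(P,0))
def rot(a): return np.array([[np.cos(a),-np.sin(a)],[np.sin(a),np.cos(a)]])
# feeder: side-view corners: back-left etc; front is toward pan
def W(q,L): L=np.array(L); return np.c_[L[:,:2]@rot(q[2]).T+q[:2],L[:,2]]
def fit(L,px,q0):
    g=lambda q:(proj(c,W(q,L))-[f(p) for p in px]).ravel()
    r=least_squares(g,q0); print(r.x,np.round(r.fun,1)); return r.x
ctr=(D[0]+D[2])/2; pc=np.mean(P,0); d=pc-ctr; a0=np.arctan2(d[1],d[0])+np.pi/2
print('a0',a0)
q=fit([(-.088,.088,.066),(.088,.088,.066),(.088,-.088,.066),(0,.055,.161),(0,-.104,.090)] if 0 else [(.088,.088,.066),(-.088,.088,.066),(-.088,-.088,.066),(0,.055,.161),(0,-.104,.090)],[(80,440),(450,583),(612,303),(291,287),(455,190)],[*ctr[:2],a0])
p=fit([(.05,-.05,.042),(-.05,-.05,.042),(-.05,.05,.042),(.05,.05,.042),(0,-.076,.064)],[(450,85),(624,127),(570,238),(385,190),(556,36)],[*pc[:2],a0])
print('pan in feeder',(p[:2]-q[:2])@rot(q[2]),p[2]-q[2])
w=lambda L:np.round(W(q,[L])[0],4)
for n,L in dict(grip=(0,.055,.161),tab=(0,-.104,.079),stop_pan=(0,-.051,0)).items(): print(n,w(L))
print('pangrip',W(p,[(0,-.076,.05)]))
for n,u,z in [('red',(266,85),.072),('green',(70,290),.072),('timer',(150,270),.018)]: 
    X=at(c,f(u),z); print(n,X,(X[:2]-q[:2])@rot(q[2]))
E
```

```text
[[ 0.614 -0.017  0.066]
 [ 0.444 -0.003  0.066]
 [ 0.432 -0.182  0.066]] [np.float64(0.17095225362212066), np.float64(0.17920166104518484)] ctr [ 0.52287074 -0.09945814  0.066     ]
[[ 0.569 -0.344  0.042]
 [ 0.471 -0.342  0.042]
 [ 0.47  -0.246  0.042]
 [ 0.568 -0.247  0.042]] [np.float64(0.09691758418144848), np.float64(0.09805452305672155), np.float64(0.09669126264889347), np.float64(0.09809072714011366)] ctr [ 0.51949802 -0.29456695  0.042     ]
a0 -0.017284616142138498
[ 0.52332026 -0.09847569 -0.06899097] [-1.6 -0.4  1.6 -0.3  0.8  0.9 -0.5 -0.9 -0.3  0.5]
[ 0.51979512 -0.29609175  0.0044149 ] [-0.1 -0.7  0.9 -0.9  0.3 -0.1 -0.8  0.  -0.3  1.7]
pan in feeder [ 0.01010615 -0.19738895] 0.07340587627847765
grip [ 0.5271 -0.0436  0.161 ]
tab [ 0.5162 -0.2022  0.079 ]
stop_pan [ 0.5198 -0.1494  0.    ]
pangrip [[ 0.52013065 -0.37209101  0.05      ]]
red [ 0.64311412 -0.26903462  0.072     ] [ 0.13126657 -0.16189504]
green [ 0.65996825 -0.09251494  0.072     ] [0.135912   0.01536658]
timer [ 0.6645264  -0.17131513  0.018     ] [ 0.1458915  -0.06293193]
```

```bash
python3 - <<'E'
from h import *
c=cams.camera('side');d=cams.camera('scene')
for u in [(215,320),(180,395),(130,285),(340,395)]: print(u,at(c,u,0),at(c,u,.2))
for u in [(185,175),(130,235),(30,230),(165,110)]: print(u,at(d,u,0),at(d,u,.3))
print(cams.camera('wrist')['K'])
E
python3 -m crank '0 0 -.25 .0954 1;0 0 -.1 .0954 1'
```

```text
(215, 320) [0.63561613 0.09144737 0.        ] [0.5297561 0.2022978 0.2      ]
(180, 395) [0.61307883 0.21851636 0.        ] [0.51411959 0.290459   0.2       ]
(130, 285) [0.81133865 0.08428785 0.        ] [0.6516734  0.19733048 0.2       ]
(340, 395) [0.40266225 0.13415153 0.        ] [0.36813135 0.23192619 0.2       ]
(185, 175) [ 9.30682785e-01  1.32802536e-01 -1.11022302e-16] [0.61193922 0.13056277 0.3       ]
(130, 235) [0.78032761 0.3118241  0.        ] [0.51319778 0.24813005 0.3       ]
(30, 230) [0.91071098 0.54501909 0.        ] [0.59882331 0.40127415 0.3       ]
(165, 110) [1.26165374 0.12146336 0.        ] [0.82929489 0.1231161  0.3       ]
[[306.12646451   0.         317.9725618 ]
 [  0.         306.12646451 199.11985208]
 [  0.           0.           1.        ]]
time: 0.55
ee_pos: [0.2788, 0.5601, 0.2962]
eef_rot: [0.374, 0.927, 0.002, -0.0]
ft_force: [0.0, 0.9, 0.7]
width: 0.0866
grip_force: 0.0
```

```bash
python3 -m crank '0 0 0 .0932 1;0 0 0 .0932 1;0 0 0 .0932 1;0 0 0 .0932 1;0 0 0 .0932 1;0 0 0 .0932 1' && python3 -m crank '-.22 .083 0 0 1;-.22 .083 0 0 1;-.22 .083 0 0 1;-.22 .083 0 0 1;-.22 .083 0 0 1;-.22 .083 0 0 1;-.22 .083 0 0 1;-.22 .083 0 0 1;-.22 .083 0 0 1' && python3 -m crank '-.22 .083 0 0 1;-.22 .083 0 0 1;-.22 .083 0 0 1;-.22 .083 0 0 1;-.22 .083 0 0 1;-.22 .083 0 0 1;-.22 .083 0 0 1;-.22 .083 0 0 1;-.22 .083 0 0 1;0 0 0 0 1'; python3 - <<'E'
from h import *
c=wrist(); cv2.imwrite('pics/w1.png',c['img']); np.save('w1.npy',{k:np.array(c[k]) for k in('K','xyz','attitude')})
E
```

```text
time: 1.15
ee_pos: [0.2784, 0.5595, 0.2925]
eef_rot: [0.733, 0.68, -0.0, -0.0]
ft_force: [-0.6, 0.8, 0.4]
width: 0.0872
grip_force: 0.0
time: 2.05
ee_pos: [0.4004, 0.1522, 0.2927]
eef_rot: [0.731, 0.682, 0.0, -0.0]
ft_force: [0.4, 0.6, -0.2]
width: 0.0871
grip_force: 0.0
time: 3.05
ee_pos: [0.5207, -0.2577, 0.291]
eef_rot: [0.734, 0.679, -0.003, 0.0]
ft_force: [-1.1, 0.4, 0.8]
width: 0.087
grip_force: 0.0
```

View pics/w1.png

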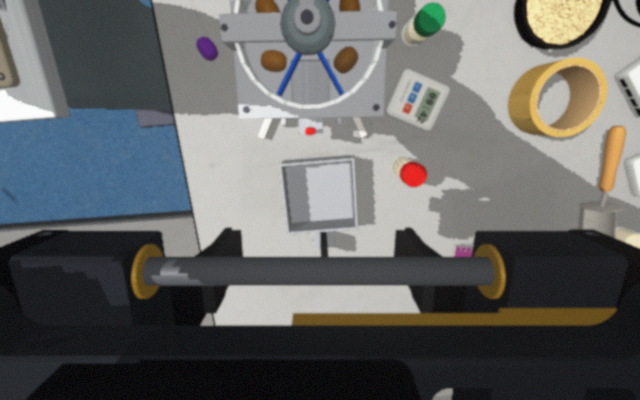

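```bash
python3 - <<'E'
from h import *
i=cv2.imread('pics/w1.png'); crop(i,215,90,415,260,3.5,'pics/w1c.png')
E
```

```text
(no output)
```

View pics/w1c.png

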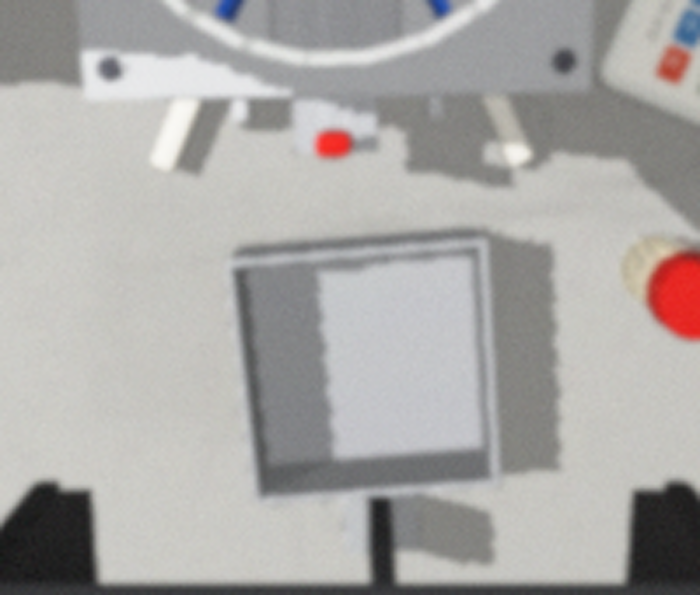

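```bash
cat > fit.py <<'E'
from h import *
from scipy.optimize import least_squares
def rot(a): return np.array([[np.cos(a),-np.sin(a)],[np.sin(a),np.cos(a)]])
def W(q,L): L=np.array(L); return np.c_[L[:,:2]@rot(q[2]).T+q[:2],L[:,2]]
def fit(c,L,px,q0):
    r=least_squares(lambda q:(proj(c,W(q,L))-px).ravel(),q0); print(np.round(r.x,4),np.round(r.fun,1)); return r.x
E
python3 - <<'E'
from fit import *
c=np.load('w1.npy',allow_pickle=True).item()
f=lambda *p:[(x/3.5+215,y/3.5+90) for x,y in p]
q=fit(c,[(-.088,-.088,.066),(.088,-.088,.066),(0,-.104,.09),(0,0,.138)],f((84,99),(593,93),(333,143))+[(307,15)],[.523,-.098,-.07])
p=fit(c,[(-.05,.05,.042),(.05,.05,.042),(.05,-.05,.042),(-.05,-.05,.042),(0,-.062,.064)],f((234,255),(487,238),(498,480),(259,494),(379,500)),[.52,-.296,0])
print('pan in feeder',(p[:2]-q[:2])@rot(q[2]),p[2]-q[2])
print('grip',W(p,[(0,-.076,.05)]),'tab',W(q,[(0,-.104,.079)]),'knob',W(q,[(0,.055,0)]))
s=read_state();print(s['ee_pos'],R.from_quat(s['eef_rot']).as_matrix()[:2,:2])
E
```

```text
[ 0.5228 -0.0998 -0.0647] [-0.  -1.2 -1.  -1.4  0.7 -0.3  0.3  1.9]
[ 0.5208 -0.2921 -0.0064] [-1.1 -2.4  1.  -2.8  0.6 -1.8 -1.  -1.2  0.4  8.8]
pan in feeder [ 0.01041653 -0.19206702] 0.05831008124176959
grip [[ 0.52032615 -0.36811155  0.05      ]] tab [[ 0.51610625 -0.20355699  0.079     ]] knob [[ 0.52638178 -0.04488937  0.        ]]
[ 0.52093433 -0.25475003  0.29138133] [[ 0.07506571  0.99717317]
 [ 0.99717353 -0.07507543]]
```

```bash
python3 -m crank '-.196 .012 .15 0 1;-.196 .012 .15 0 1;-.196 .012 .15 0 1;0 0 .2 -.046 1;0 0 .2 0 1;0 0 .2 0 1;0 0 .18 0 1;0 0 0.057 0 1;0 0 0 0 1'; python3 - <<'E'
from h import *
c=wrist(); cv2.imwrite('pics/w2.png',c['img']);
for z in(.064,.05):print(proj(c,[[.52,-.3575,z],[.52,-.3855,z]]))
E
```

```text
time: 4.0
ee_pos: [0.521, -0.3674, 0.0345]
eef_rot: [0.706, 0.709, 0.0, -0.001]
ft_force: [0.5, -0.1, 0.4]
width: 0.0872
grip_force: 0.0
[[315.63988805 250.48419112]
 [315.52280539 302.86055199]]
[[315.87134458 238.97931449]
 [315.75364807 287.55804835]]
```

View pics/w2.png

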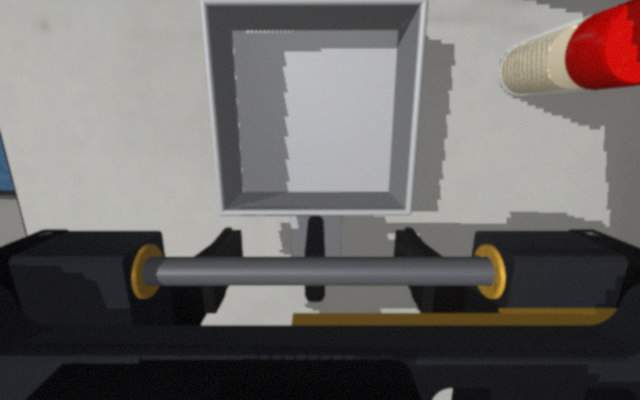

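```bash
python3 -m crank '0 0 0 0 -1;0 0 0 0 -1;0 0 0 0 -1;0 0 0 0 -1;0 0 0 0 -1;0 0 0 0 -1;0 0 0 0 -1;0 0 0 0 -1' 30; python3 - <<'E'
from h import *
c=wrist(); cv2.imwrite('pics/w3.png',c['img'])
s=read_state();print(s['ee_pos'])
E
```

```text
time: 4.85
ee_pos: [0.5209, -0.369, 0.035]
eef_rot: [0.706, 0.708, -0.0, -0.0]
ft_force: [0.0, 0.0, -0.1]
width: 0.031
grip_force: 0.0
[ 0.52090714 -0.36898618  0.03504813]
```

```bash
python3 -m crank '-.02 0 0 0 -1;0 0 0 0 -1;0 0 0 0 -1;0 0 0 0 -1;0 0 0 0 -1' 30; python3 -m crank '0 0 0 .0427 -1;0 0 0 0 -1;0 -.041 0 0 -1;0 -.041 0 0 -1;0 0 0 0 -1'; python3 - <<'E'
from h import *
c=wrist(); cv2.imwrite('pics/w3.png',c['img']); np.save('w3.npy',{k:np.array(c[k]) for k in('K','xyz','attitude')})
E
```

```text
time: 5.4
ee_pos: [0.5209, -0.3732, 0.0352]
eef_rot: [0.706, 0.708, -0.0, 0.0]
ft_force: [0.6, -1.4, 1.4]
width: 0.0098
grip_force: 30.0
time: 5.9
ee_pos: [0.5029, -0.3721, 0.0352]
eef_rot: [0.729, 0.684, -0.0, -0.0]
ft_force: [-1.5, 0.2, 1.7]
width: 0.0096
grip_force: 30.0
```

View pics/w3.png

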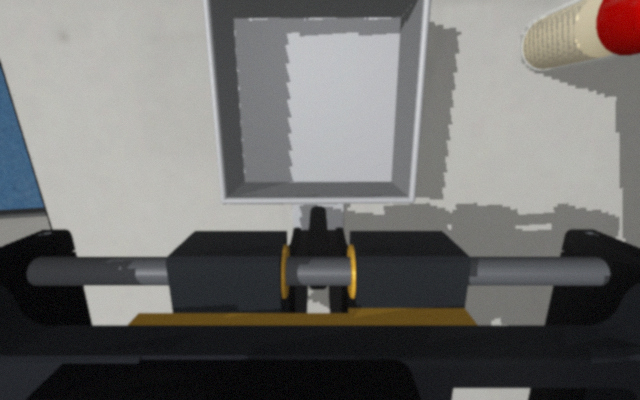

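```bash
python3 -m crank '.1 .004 0 0 -1;.12 .004 0 0 -1;.12 0 0 0 -1;.1 0 0 0 -1;.08 0 0 0 -1;.05 0 0 0 -1;0 0 0 0 -1'; python3 -m crank '.05 0 0 0 -1;.05 0 0 0 -1;.02 0 0 0 -1;0 0 0 0 -1'; python3 -m crank '.02 0 0 0 -1;.02 0 0 0 -1'
```

```text
time: 6.65
ee_pos: [0.5138, -0.2569, 0.0351]
eef_rot: [0.729, 0.685, 0.0, -0.0]
ft_force: [0.4, 1.7, -0.1]
width: 0.0098
grip_force: 30.0
time: 7.05
ee_pos: [0.5152, -0.2334, 0.0351]
eef_rot: [0.729, 0.685, 0.0, -0.0]
ft_force: [-0.1, 0.8, 1.4]
width: 0.0095
grip_force: 30.0
time: 7.25
ee_pos: [0.5153, -0.2283, 0.0354]
eef_rot: [0.73, 0.684, -0.001, 0.001]
ft_force: [-1.1, -14.2, 1.7]
width: 0.0098
grip_force: 30.0
```

```bash
python3 -m crank '0 0 0 0 -.1;0 0 0 0 -.1;0 0 0 0 -.1;0 0 0 0 -.1;0 0 0 0 -.1;-.02 0 -.15 0 -.1;0 0 -.2 0 -.1;0 0 0 0 -.1'; python3 - <<'E'
from h import *
from fit import W,rot
c=wrist(); crop(c['img'],120,0,520,300,2,'pics/w4.png')
s=read_state();t=s['ee_pos'];print(t,(t[:2]-[.523,-.099])@rot(-.066))
E
```

```text
time: 8.05
ee_pos: [0.5174, -0.2319, 0.1095]
eef_rot: [0.73, 0.684, 0.002, 0.003]
ft_force: [0.8, 0.6, 0.1]
width: 0.0391
grip_force: 0.0
[ 0.51663779 -0.23089074  0.10718778] [ 0.00235011 -0.13202319]
```

View pics/w4.png

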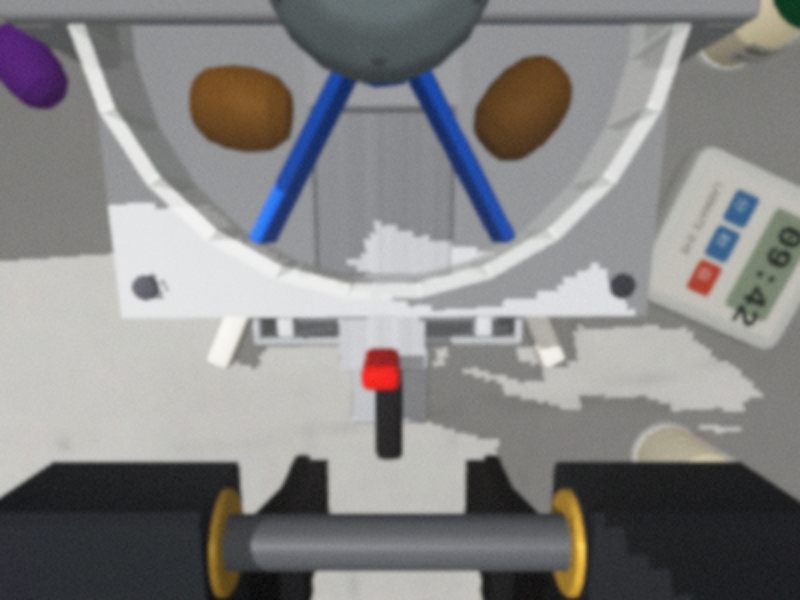

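```bash
python3 - <<'E'
from h import *
from fit import rot
a=[]
c=wrist(); X=at(c,(310.5,188.5),.09)
s=read_state();t=s['ee_pos'];Q=R.from_quat(s['eef_rot']).as_matrix()
print('tab',X,(X[:2]-[.523,-.099])@rot(-.066),'tool shift',(X-t)@Q/.2)
E
```

```text
tab [ 0.51427236 -0.20180932  0.09      ] [-0.00192815 -0.10316109] tool shift [ 0.14119029 -0.01657934  0.07811257]
```

```bash
python3 -m crank '.132 -.012 0 0 -.1;0 0 0 0 -.1;0 0 .1 0 -.1;0 0 .1 0 -.1;0 0 0 0 -1;0 0 0 0 -1;0 0 0 0 -1;0 0 0 0 -1;0 0 0 0 -1;0 0 0 0 -1' 20; python3 -m crank '0 .065 0 0 -1;0 .065 0 0 -1;0 .065 0 0 -1;0 .065 0 0 -1;0 0 0 0 -1'
```

```text
time: 9.15
ee_pos: [0.5149, -0.204, 0.0657]
eef_rot: [0.729, 0.684, 0.0, 0.0]
ft_force: [-0.6, -0.2, 3.4]
width: 0.0121
grip_force: 20.0
time: 9.65
ee_pos: [0.5665, -0.2072, 0.0656]
eef_rot: [0.729, 0.684, -0.0, -0.001]
ft_force: [-5.4, 2.2, 7.6]
width: 0.0114
grip_force: 20.0
```

```bash
python3 -m crank '0 0 0 0 .2;0 0 0 0 .2;0 0 0 0 .2;0 0 -.2 0 .2;0 0 -.2 0 .2;0 0 -.2 0 .2;.1 -.13 -.175 0 .2;.2 -.123 0 0 .2;.2 0 0 0 .2;0 0 0 0 .2'; python3 - <<'E'
from h import *
c=wrist(); i=c['img']; print(read_state()['ee_pos'])
for z in(.180,.139):
  u=proj(c,[[.5265,-.0445,z]])[0];print(u); cv2.circle(i,tuple(int(a) for a in u),2,(0,255,0),-1)
print(proj(c,[[.523,-.099,.138]]))
crop(i,120,0,520,300,2,'pics/w5.png'); np.save('w5.npy',{k:np.array(c[k]) for k in('K','xyz','attitude')})
E
```

```text
time: 10.65
ee_pos: [0.5228, -0.0975, 0.2201]
eef_rot: [0.726, 0.687, 0.002, -0.001]
ft_force: [0.5, 1.0, -0.4]
width: 0.0523
grip_force: 0.0
[ 0.52263883 -0.10050726  0.22014134]
[318.73061476 144.42203618]
[318.57006344 139.9731117 ]
[[318.00350271 206.66673967]]
```

View pics/w5.png

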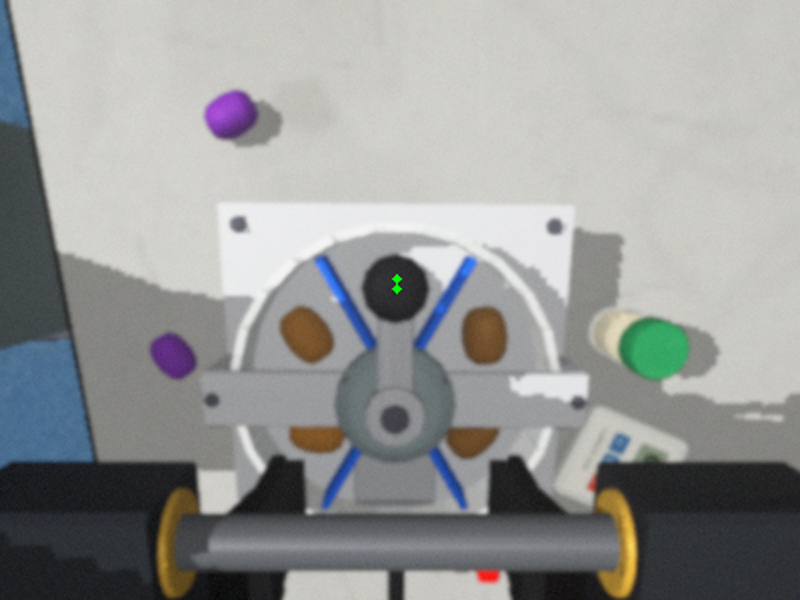

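```bash
python3 -m crank '.135 0 0 0 .2;.14 0 0 0 .2;0 0 .18 0 .2;0 0 .18 0 .2;0 0 0 0 -1;0 0 0 0 -1;0 0 0 0 -1;0 0 0 0 -1;0 0 0 0 -1;0 0 0 0 -1' 15; python3 -c "
from bench import read_state as r
s=r();print(s['width'],s['grip_force'],s['ft_force'],s['ee_pos'])"
```

```text
time: 11.7
ee_pos: [0.5266, -0.0494, 0.1493]
eef_rot: [0.729, 0.684, 0.001, 0.0]
ft_force: [-1.7, 0.3, 7.0]
width: 0.0225
grip_force: 15.0
0.0225238037540734 15.000713217379555 [-1.72337131  0.27556742  6.97335894] [ 0.52655873 -0.04938066  0.14929796]
```

```bash
python3 -m crank '-.0042 .0478 0 0 -1;-.0124 .0463 0 0 -1;-.0203 .0434 0 0 -1;-.0275 .0393 0 0 -1;-.0339 .0339 0 0 -1;-.0393 .0275 0 0 -1;-.0434 .0203 0 0 -1;-.0463 .0124 0 0 -1;-.0478 .0042 0 0 -1'
```

```text
time: 12.6
ee_pos: [0.5769, -0.108, 0.1491]
eef_rot: [0.729, 0.684, -0.0, -0.001]
ft_force: [-8.3, 2.2, 11.9]
width: 0.0225
grip_force: 15.0
```

```bash
python3 -m crank '-.0478 -.0042 0 0 -1;-.0463 -.0124 0 0 -1;-.0434 -.0203 0 0 -1;-.0393 -.0275 0 0 -1;-.0339 -.0339 0 0 -1;-.0275 -.0393 0 0 -1;-.0203 -.0434 0 0 -1;-.0124 -.0463 0 0 -1;-.0042 -.0478 0 0 -1'
```

```text
time: 13.5
ee_pos: [0.5197, -0.1593, 0.1493]
eef_rot: [0.729, 0.684, 0.001, 0.001]
ft_force: [2.0, 0.8, 5.3]
width: 0.0229
grip_force: 15.0
```

```bash
python3 -m crank '.0042 -.0478 0 0 -1;.0124 -.0463 0 0 -1;.0203 -.0434 0 0 -1;.0275 -.0393 0 0 -1;.0339 -.0339 0 0 -1;.0393 -.0275 0 0 -1;.0434 -.0203 0 0 -1;.0463 -.0124 0 0 -1;.0478 -.0042 0 0 -1' && python3 -m crank '.0478 .0042 0 0 -1;.0463 .0124 0 0 -1;.0434 .0203 0 0 -1;.0393 .0275 0 0 -1;.0339 .0339 0 0 -1;.0275 .0393 0 0 -1;.0203 .0434 0 0 -1;.0124 .0463 0 0 -1;.0042 .0478 0 0 -1;0 0 0 0 -1'; python3 - <<'E'
from h import *
crop(cams.camera('side')['img'],235,140,425,310,4,'pics/s2.png')
E
```

```text
time: 14.4
ee_pos: [0.4669, -0.1018, 0.1491]
eef_rot: [0.73, 0.684, -0.0, -0.0]
ft_force: [-7.0, -8.6, 12.6]
width: 0.023
grip_force: 15.0
time: 15.4
ee_pos: [0.5276, -0.047, 0.1489]
eef_rot: [0.729, 0.685, 0.001, -0.0]
ft_force: [1.3, 9.7, 3.9]
width: 0.0227
grip_force: 15.0
```

View pics/s2.png

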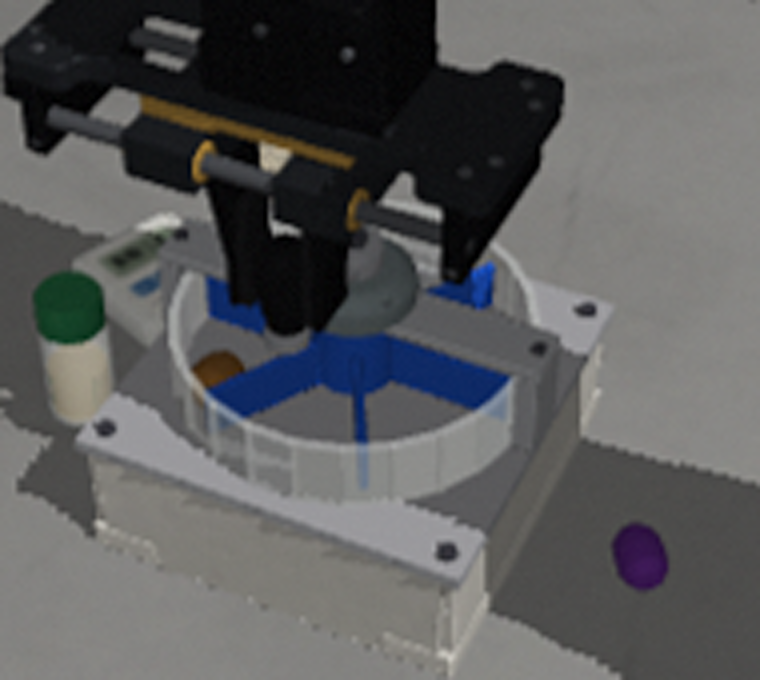

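One crank turn is done: the wheel is half way round, the near pockets at crop (425,410) and (300,415) are empty, and one briquette is still visible at (218,370). Next is the second turn.

```bash
python3 -m crank '-.0042 .0478 0 0 -1;-.0124 .0463 0 0 -1;-.0203 .0434 0 0 -1;-.0275 .0393 0 0 -1;-.0339 .0339 0 0 -1;-.0393 .0275 0 0 -1;-.0434 .0203 0 0 -1;-.0463 .0124 0 0 -1;-.0478 .0042 0 0 -1' | grep -E 'ee|ft'; python3 -m crank '-.0478 -.0042 0 0 -1;-.0463 -.0124 0 0 -1;-.0434 -.0203 0 0 -1;-.0393 -.0275 0 0 -1;-.0339 -.0339 0 0 -1;-.0275 -.0393 0 0 -1;-.0203 -.0434 0 0 -1;-.0124 -.0463 0 0 -1;-.0042 -.0478 0 0 -1' | grep -E 'ee|ft'
python3 -m crank '.0042 -.0478 0 0 -1;.0124 -.0463 0 0 -1;.0203 -.0434 0 0 -1;.0275 -.0393 0 0 -1;.0339 -.0339 0 0 -1;.0393 -.0275 0 0 -1;.0434 -.0203 0 0 -1;.0463 -.0124 0 0 -1;.0478 -.0042 0 0 -1' | grep -E 'ee|ft'; python3 -m crank '.0478 .0042 0 0 -1;.0463 .0124 0 0 -1;.0434 .0203 0 0 -1;.0393 .0275 0 0 -1;.0339 .0339 0 0 -1;.0275 .0393 0 0 -1;.0203 .0434 0 0 -1;.0124 .0463 0 0 -1;.0042 .0478 0 0 -1;0 0 0 0 -1'
```

```text
ee_pos: [0.5771, -0.1054, 0.1486]
eef_rot: [0.729, 0.685, 0.001, -0.002]
ft_force: [-8.1, 15.9, 11.4]
ee_pos: [0.5189, -0.1598, 0.1487]
eef_rot: [0.73, 0.684, 0.001, 0.001]
ft_force: [9.7, 2.0, 1.6]
ee_pos: [0.4666, -0.1015, 0.1484]
eef_rot: [0.73, 0.684, -0.0, 0.0]
ft_force: [0.3, -1.9, 8.2]
time: 19.15
ee_pos: [0.5264, -0.05, 0.1485]
eef_rot: [0.729, 0.684, -0.0, 0.001]
ft_force: [0.9, 1.6, 7.0]
width: 0.0227
grip_force: 15.0
```

```bash
cat > brown.py <<'E'
from h import *
def brown(img,tag):
    h=cv2.cvtColor(cv2.GaussianBlur(img,(3,3),0),cv2.COLOR_BGR2HSV)
    m=cv2.inRange(h,(5,110,25),(18,255,190)); n,l,st,ce=cv2.connectedComponentsWithStats(m)
    print(tag,[(tuple(np.round(ce[i]).astype(int).tolist()),int(st[i,4])) for i in range(1,n) if st[i,4]>15])
E
python3 -m crank '0 0 0 0 .2;0 0 0 0 .2;0 0 0 0 .2;0 0 0 0 .2;0 0 -.18 0 .2;0 0 -.18 0 .2;-.14 0 0 0 .2;-.14 0 0 0 .2;0 0 0 0 .2'; python3 - <<'E'
from brown import *
c=wrist(); s=read_state(); print(s['ee_pos']); cv2.imwrite('pics/w6.png',c['img'])
brown(cv2.imread('pics/w1.png'),'w1'); brown(cv2.imread('pics/side0.png'),'side0'); brown(c['img'],'w6'); brown(cams.camera('side')['img'],'side')
h=cv2.cvtColor(c['img'],cv2.COLOR_BGR2HSV); v=(c['img'].max(2)<45); v[230:]=0; ys,xs=np.nonzero(v[100:200,270:370]); print('knob px',xs.mean()+270,ys.mean()+100,len(xs))
print(proj(c,[[.5265,-.0445,.18]]))
i=c['img'].astype(int); r=(i[...,2]>150)&(i[...,1]<70); ys,xs=np.nonzero(r); print('red',xs.mean() if len(xs) else 0,ys.mean() if len(xs) else 0,len(xs))
E
```

```text
time: 20.05
ee_pos: [0.5213, -0.1093, 0.2205]
eef_rot: [0.731, 0.682, -0.0, 0.0]
ft_force: [-0.3, -0.6, -0.2]
width: 0.0521
grip_force: 0.0
[ 0.52167049 -0.10711146  0.22016591]
w1 [((266, 6), 224), ((349, 5), 176), ((346, 59), 362), ((273, 60), 381), ((579, 91), 886), ((606, 158), 260)]
side0 [((190, 148), 198), ((194, 163), 47), ((217, 170), 26), ((185, 179), 19), ((294, 228), 124), ((310, 244), 110), ((340, 243), 107)]
w6 [((600, 215), 19), ((611, 225), 121), ((313, 220), 63), ((332, 223), 120), ((618, 222), 17), ((626, 233), 74)]
side [((190, 147), 184), ((203, 165), 105), ((186, 180), 20)]
knob px 325.2429906542056 132.02803738317758 107
[[318.63053056 125.43546635]]
red 229.72727272727272 38.72727272727273 11
```

```bash
python3 - <<'E'
from brown import *
from fit import W
c=wrist(); q=[.523,-.1,-.066]
L=[(x,-.049+y,.066) for x in(-.0215,.0215) for y in(-.0245,.0245)]
print('hole',np.round(proj(c,W(q,L))).tolist())
for z in(.012,.035,.078):print(z,np.round(proj(c,W(q,[(x,-.049,z) for x in(-.02,0,.02)]))).tolist())
i=c['img'];
for p in [(313,220),(332,223)]: print(at(c,p,.02),at(c,p,.078),i[p[1],p[0]])
# knob: dark disc
g=cv2.cvtColor(i,cv2.COLOR_BGR2GRAY); print(np.min(g[100:170,290:350]))
m=(g<50).astype(np.uint8); m[225:]=0; n,l,st,ce=cv2.connectedComponentsWithStats(m); print([(ce[k].round().tolist(),st[k].tolist()) for k in range(1,n) if st[k,4]>150])
print(np.round(proj(c,W(q,[(0,.055,.18)]))))
E
```

```text
hole [[299.0, 245.0], [298.0, 203.0], [338.0, 245.0], [339.0, 203.0]]
0.012 [[303.0, 210.0], [318.0, 210.0], [334.0, 210.0]]
0.035 [[302.0, 216.0], [318.0, 216.0], [335.0, 216.0]]
0.078 [[300.0, 228.0], [318.0, 228.0], [337.0, 228.0]]
[ 0.5123485  -0.15917614  0.02      ] [ 0.5146603  -0.13926669  0.078     ] [94 94 90]
[ 0.53578341 -0.16468966  0.02      ] [ 0.53433825 -0.14389631  0.078     ] [ 45  84 118]
33
[([589.0, 126.0], [537, 84, 103, 94, 1750]), ([320.0, 133.0], [304, 117, 30, 31, 539])]
[[319. 133.]]
```

```bash
cat > v.py <<'E'
from brown import *
from fit import W
import sys
c=wrist(); q=[.523,-.1,-.066]; print(read_state()['ee_pos']); cv2.imwrite(f'pics/{sys.argv[1]}.png',c['img']); np.save(sys.argv[1]+'.npy',{k:np.array(c[k]) for k in('K','xyz','attitude')})
brown(c['img'],'b')
L=[(x,-.049+y,.066) for x in(-.0215,.0215) for y in(-.0245,.0245)]
h=proj(c,W(q,L)); print('hole',h.round().tolist())
x0,y0=h.min(0).astype(int)-3; x1,y1=h.max(0).astype(int)+4
H=cv2.cvtColor(c['img'],cv2.COLOR_BGR2HSV); b=cv2.inRange(H,(5,110,25),(18,255,220)) 
for r in range(max(y0,0),y1,3): print(''.join('#' if b[r,k] else ('B' if 100<H[r,k,0]<130 and H[r,k,1]>150 else '.') for k in range(x0,x1)))
E
python3 -m crank '-.15 0 0 0 .2;-.15 0 0 0 .2;0 0 0 0 .2'|grep ee_pos; python3 v.py a1; python3 -m crank '-.18 0 0 0 .2;0 0 0 0 .2'|grep ee_pos; python3 v.py a2
```

```text
ee_pos: [0.5176, -0.168, 0.2201]
[ 0.51804429 -0.16593135  0.21993982]
b [((313, 166), 301), ((333, 175), 175), ((606, 189), 61), ((596, 209), 188)]
hole [[298.0, 190.0], [297.0, 143.0], [339.0, 190.0], [340.0, 143.0]]
.................................................
.................................................
.................................................
......BB................................BB.......
....BBB..................................BBB.....
...BB......................................BB....
.BBB..........#############.................BBB..
BB..........################..................BBB
............################.............###....B
............################.........#######.....
............################.......#########.....
............###############.......##########.....
...............#########.........###########.....
..................................##########.....
...................................#########.....
........................................##.......
.................................................
...............................
[... 651 characters left out ...]
.................BBBB...
BBBB..........................................BBBB.
BB.............................................BBBB
..............##############.....................BB
.............################......................
............#################..............##......
............#################..........#######.....
............#################........#########.....
.............###############........##########.....
...............###########.........###########.....
..................................############.....
...................................###########.....
.......................................####........
...................................................
```

```bash
python3 -m crank '-.008 .13 0 0 .1;0 .125 0 0 .1;0 0 .2 0 .1;0 0 .2 0 .1;0 0 .2 0 .1;0 0 .17 0 0;0 0 0 0 -1;0 0 0 0 -1;0 0 0 0 -1;0 0 0 0 -1' 20; python3 -m crank '0 0 0 0 -1;0 0 0 0 -1;0 0 0 0 -1'
```

```text
time: 21.8
ee_pos: [0.5682, -0.2057, 0.0681]
eef_rot: [0.729, 0.684, 0.001, 0.001]
ft_force: [-0.2, 0.7, 0.5]
width: 0.0195
grip_force: 0.0
time: 22.1
ee_pos: [0.5667, -0.2057, 0.0674]
eef_rot: [0.729, 0.684, 0.0, -0.0]
ft_force: [-7.1, 3.0, 9.5]
width: 0.012
grip_force: 20.0
```

Tab gripped, so I'll close the gate.

```bash
python3 -m crank '0 -.065 0 0 -1;0 -.065 0 0 -1;0 -.065 0 0 -1;0 -.065 0 0 -1;0 -.012 0 0 -1;0 0 0 0 -1'
```

```text
time: 22.7
ee_pos: [0.5146, -0.2025, 0.0675]
eef_rot: [0.729, 0.684, 0.002, 0.002]
ft_force: [5.5, -0.9, -0.2]
width: 0.0116
grip_force: 20.0
```

```bash
python3 -m crank '0 0 0 0 -.1;0 0 0 0 -.1;0 0 0 0 -.1;0 0 0 0 -.1;0 0 -.2 0 -.1;-.135 0 0 0 -.1;0 0 0 0 -.1'; python3 - <<'E'
from h import *
from fit import rot
c=wrist(); t=read_state()['ee_pos']; i=c['img'].astype(int); cv2.imwrite('pics/w7.png',c['img'])
r=((i[...,2]>180)&(i[...,1]<70)).astype(np.uint8); n,l,st,ce=cv2.connectedComponentsWithStats(r)
for k in range(1,n):
  if st[k,4]>30:
    X=at(c,ce[k],.09); print(ce[k],st[k],X,(X[:2]-[.523,-.1])@rot(-.066))
print(t,(t[:2]-[.523,-.1])@rot(-.066))
g=c['img'].max(2)
for y in range(195,232,4): 
  xs=np.nonzero(g[y,285:350]<50)[0]+285; print(y,(xs.min(),xs.max(),len(xs)) if len(xs) else 0)
E
```

```text
time: 23.4
ee_pos: [0.5106, -0.2323, 0.1073]
eef_rot: [0.73, 0.683, 0.0, 0.001]
ft_force: [-0.5, -0.2, 0.1]
width: 0.0386
grip_force: 0.0
[320.95336788 187.37305699] [313 182  17  12 193] [ 0.51459772 -0.20299764  0.09      ] [-0.00159108 -0.10332754]
[ 0.51044051 -0.23074844  0.10639125] [-0.00390901 -0.13129209]
195 0
199 (np.int64(319), np.int64(329), 11)
203 (np.int64(319), np.int64(329), 11)
207 (np.int64(319), np.int64(329), 11)
211 (np.int64(319), np.int64(329), 11)
215 (np.int64(319), np.int64(329), 11)
219 (np.int64(319), np.int64(328), 10)
223 (np.int64(319), np.int64(329), 11)
227 (np.int64(321), np.int64(327), 7)
231 0
```

```bash
python3 -m crank '.008 .013 0 0 -.1;0 0 .12 0 -.1;0 0 .12 0 -.1;0 0 .12 0 -.1;0 0 0 0 -1;0 0 0 0 -1;0 0 0 0 -1;0 0 0 0 -1;0 0 0 0 -1;0 0 0 0 -1' 30; python3 -m crank '0 0 0 0 -1;-.04 0 0 0 -1;-.06 0 0 0 -1;0 0 0 0 -1'
```

```text
time: 24.45
ee_pos: [0.5144, -0.228, 0.035]
eef_rot: [0.729, 0.684, 0.001, 0.001]
ft_force: [0.8, -0.1, 5.2]
width: 0.0095
grip_force: 30.0
time: 24.85
ee_pos: [0.5127, -0.2485, 0.0347]
eef_rot: [0.73, 0.684, 0.0, 0.0]
ft_force: [-0.9, -0.5, 7.3]
width: 0.0096
grip_force: 30.0
```

```bash
python3 -m crank '-.04 0 0 0 -1;-.08 0 0 0 -1;-.08 0 0 0 -1;-.1 0 0 0 -1;-.1 0 0 0 -1;-.08 0 0 0 -1;-.07 0 0 0 -1;-.04 0 0 0 -1;-.02 0 0 0 -1;0 0 0 0 -1'; python3 -m crank '0 0 0 0 0;0 0 0 0 0;0 0 0 0 0;0 0 0 0 0;0 0 0 0 0;0 0 0 0 0;0 0 -.15 0 0;0 0 -.2 0 0;0 0 -.2 0 0;0 0 -.2 0 0'; python3 -m crank '.12 0 -.15 0 0;0 0 0 0 0'; python3 - <<'E'
from brown import *
from fit import *
c=wrist(); cv2.imwrite('pics/w8.png',c['img']); brown(c['img'],'w8'); brown(cams.camera('side')['img'],'side')
q=[.523,-.1,-.066]; print(read_state()['ee_pos'])
for y in(-.19,-.2): print(y,np.round(proj(c,W(q,[(-.05,y+.05,.042),(.05,y+.05,.042),(.05,y-.05,.042),(-.05,y-.05,.042)]))).tolist())
E
```

```text
time: 25.85
ee_pos: [0.5042, -0.3699, 0.034]
eef_rot: [0.73, 0.684, -0.0, -0.0]
ft_force: [-1.7, -1.0, 0.8]
width: 0.0095
grip_force: 30.0
time: 26.85
ee_pos: [0.5042, -0.3695, 0.1857]
eef_rot: [0.729, 0.684, -0.0, -0.0]
ft_force: [1.1, 0.7, 0.4]
width: 0.0432
grip_force: 0.0
time: 27.05
ee_pos: [0.5084, -0.3446, 0.2182]
eef_rot: [0.729, 0.685, 0.002, 0.002]
ft_force: [0.5, -0.0, -0.5]
width: 0.0439
grip_force: 0.0
w8 [((436, 21), 24), ((635, 41), 138), ((298, 125), 954), ((340, 147), 269), ((286, 156), 301)]
side [((190, 148), 194), ((194, 163), 46), ((217, 170), 24), ((185, 180), 20), ((354, 183), 100), ((373, 192), 224)]
[ 0.50653292 -0.34514321  0.21448303]
-0.19 [[267.0, 82.0], [364.0, 82.0], [360.0, 177.0], [271.0, 177.0]]
-0.2 [[268.0, 92.0], [363.0, 92.0], [360.0, 186.0], [271.0, 185.0]]
```

```bash
python3 -c "
from bench import workorder
print(workorder.close_job())"
```

```text
the job is handed in; nothing more can be done
None
```

The job is handed in after about 27 s of robot time: the crank is two turns on and back at its parked position, the gate is shut, and the pan is pulled clear and released on the bench. The brown area in the last wrist image matches five briquettes in the pan, though three showed as one merged blob, and the hand-in call returned no verdict.

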